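# Load the tablet dispenser and hold its dose slide at the mark

## Task

Take the green-capped refill tube out of the wooden rack and seat it upright and fully home in the socket on top of the white tablet dispenser, cap up, and let go of it. Then pull the dispenser's spring-return slide out by its upright metal knob until the white pointer stands level with the orange mark, and keep holding it there: finish with the slide still held at the mark, since it springs back when let go. Leave the other tubes, the steel cup and the honey jar where they are.

Things in the scene. Friction and masses are not known exactly. Their poses are not given: they have to be found in the camera images.
- dispenser: Tablet dispenser, fixed on the worktop; origin at its underside on the worktop. Its x axis points from the front to the back, y to its left, z up; the slide pulls out along its -x. White head 70 (x, from -20 to +50) x 84 x 65 mm tall; a flat grey base tongue 12 mm high and 92 mm wide reaches forward to x = -120 mm. It stands in front of the robot on the left or on the right, rack on the other side, turned by up to 0.3 rad
- socket (a point): Centre of the mouth of the dispenser's socket, a round upright hole 27 mm wide and 28 mm deep with a 3 mm chamfer, in the flat top of the head, 65 mm above the worktop; axes as the dispenser's. A tube fully home stands on its floor, so its centre is 13 mm above this point
- slide (a joint): The black slide of the dispenser: travel in m, 0 fully in (where its spring keeps it), up to 0.065 fully out along the dispenser's -x. The spring pulls it back with 3.3 N at 0 and 110 N/m more (about 6 to 8.5 N at the mark)
- slide_knob (a point): Middle of the slide's upright aluminium pull knob, a round post 18 mm in diameter with a 22 mm head, grip it here; moves with the slide; 49 mm above the worktop. The post rises from the slide's flat top (27 mm above the worktop) to 72 mm; 80 mm of free space between it and the dispenser's head with the slide in. Axes as the dispenser's
- slide_pointer (a point): Outer end of the white pointer on the slide's left side (a 3 mm wide fin, continued as a white line across the slide's top); moves with the slide, 65 mm behind the knob. Axes as the dispenser's
- dose_mark (a point): Black centre line of the orange mark, a fixed clip 10 mm wide along the slide's travel, on the left edge of the base tongue, 21 mm above the worktop. Axes as the dispenser's. The pointer is level with it when both have the same x along the dispenser's x axis, which takes 0.025 to 0.045 m of slide travel; the slide can be pulled past it
- rack: Wooden rack, fixed, 62 (x) x 190 (y) x 40 mm tall, origin at its underside on the worktop; three holes 27 mm wide and 30 mm deep in a row along its y at -60, 0 and +60 mm; turned by up to 0.4 rad
- tube_green_mid (a point): Green-capped refill tube, white, upright cylinder 24 mm in diameter and 82 mm tall (top 22 mm is the flat-topped green cap, same diameter), about 40 g, standing in one of the rack's three holes (any of them); this point is its centre, 41 mm above its underside, z along the tube. The one to load
- tube_blue_mid (a point): Blue-capped refill tube, white, upright cylinder 24 mm in diameter and 82 mm tall (top 22 mm is the flat-topped blue cap, same diameter), about 40 g, standing in one of the rack's three holes (any of them); this point is its centre, 41 mm above its underside, z along the tube. Leave it
- tube_yellow_mid (a point): Yellow-capped refill tube, white, upright cylinder 24 mm in diameter and 82 mm tall (top 22 mm is the flat-topped yellow cap, same diameter), about 40 g, standing in one of the rack's three holes (any of them); this point is its centre, 41 mm above its underside, z along the tube. Leave it
- cup_mid (a point): Small steel cup, 45 mm wide and 41 mm tall, loose, standing between dispenser and rack nearer the robot; this point is its centre. Leave it
- honey_mid (a point): Honey jar with a green lid, 74 mm wide and 84 mm tall, loose, behind the work; this point is its centre. Leave it
Mind the look-alikes: they are no part of the job. Leave any yellow look-alike of the dispenser alone. What is shaped like the part that bears tube_green_mid but red is not meant.

How it is judged:
By the outcome, as a careful person would: the job done as asked, in the order asked, and still so for the second after the job is handed in, while the arm keeps its last pose, push and grip.
It also fails if it takes over 54 s, if anything falls off the work surface, if the arm or the gripper's body presses on something with over 40 N, if the wrist force passes 120 N, or if a joint passes its speed limit or range.

## Robot

A 6-joint arm with a two-finger parallel gripper is mounted at the origin on a cart in front of the work surface, level with it; the furniture and walls round the work are solid. World frame = base frame: x ahead of the robot, y to its left, z up, the work surface at z = 0. Lengths are in m, angles in rad, forces in N, time in s.
With the tool pointing down it reaches from about 0.35 to 0.85 m from the base axis. Payload 8.1 kg.
Tool frame: the origin (TCP) lies at the centre of the arm's flange, where the gripper is bolted on; the fingertips stand 186 mm ahead of it and the grasp point (between the pads) lies 167 mm ahead of it (robot.grasp_offset is the distance from the TCP to the grasp point, in m); z points along the fingers, y is the line along which they close (so a half turn about z gives the same grasp; the last joint's range is limited). The gripper opens to 93 mm and grips with 3 to 60 N. Pads are 15 mm wide; open, the fingers measure 128 mm over their backs; the gripper's body (75 mm by 188 mm) begins 65 mm behind the grasp point.
Start: joints at [1.082, 0.13, 1.488, -0, 1.523, -0.085], TCP at [0.236, 0.552, 0.405] pointing down, gripper open.
Joint ranges: [-2.96, 2.96], [-0.89, 2.26], [0.02, 2.5], [-1.34, 4.48], [0, 2.73], [-2.66, 2.66]. Speed limits (rad/s): [2.39, 2.39, 2.79, 3.14, 3.14, 3.14].

## Interface

Orientations are given as a rotation vector (axis times angle).
In Python, from plant import robot gives the robot as it stands.
- The arm moves only by the tool drive_tool, never from a script. Its argument "moves" is one flat list of numbers, 7 for each row, row after row: the finger opening in mm, from 0 to 93, then the shift along the tool's x, y, z in mm, then the turn, a rotation vector about the tool's x, y, z in degrees. A call has 1 to 8 rows; each row shifts and turns the commanded pose from where the row before left it, along the tool's axes as they then stand; what a row does not reach is not made up. A row lasts 1/10 s, in which the tool goes at most 50 mm and 8.59 degrees, less where a joint would pass 70% of its speed; a pose out of reach is approached as far as the arm can. A call is refused whole if a number of a shift passes 50 or a number of a turn 8.59, either way. A call with a gripper value outside its range is refused whole. The fingers move at their own pace and stop on an object; "grip_force" is the grip in N (left out, the last holds). Time passes only in rows, so rows that do not move let the fingers close. It gives the time, the measured TCP pose, the force, the opening and the grip force at its end, in the units of the state.
- robot.read_state(): the state, without advancing time (a new reading comes with each control period).
- robot.read_camera(name): name is "side" or "top"; returns a dict with "color" (480x640x3 uint8, red, green, blue), "depth" (480x640 float32, m along the optical axis (not along the pixel's ray), 0 where there is no reading), "mtx" (3x3 intrinsics, pixels), "R" (3x3) and "t" (3): a world point X has camera coordinates R X + t. Camera axes: x right, y down, z forward; pixel columns grow to the right and rows downward; lengths in m; the calibration is good to about 2 mm. A picture is of the moment at which its call begins.
- robot.close_job(): hands the job in; it is judged then, once.
The state is a dict: "t": time; "q": joint angles; "dq": joint speeds; "joint_torque": joint torques, N m; "tool_pos": TCP position; "orientation": TCP orientation; "force": force on the tool from outside, world axes, zero at the start; "wrist_torque": the same for the moment, N m; "opening": finger opening in m; "gripper_force": force on a finger pad.
Only numpy, scipy, OpenCV 4.12 (cv2) and the standard library are available. Lean on these libraries where they do the work, as an engineer would, in place of code of your own. Each camera call takes 0.05 s, during which the arm holds its last target. There are 200 camera calls.

## Working session

There is one attempt and no reset: what is moved stays moved. The work goes in short steps, Python scripts to look and compute and a tool call to move; the robot and the scene stay as the last step left them, time stands still between calls to the robot, and variables do not carry over. Pictures are saved under pics/ and viewed, at most 10 in all, crops included, and the job is handed in when it is done.

Besides the shell and the picture viewer there is one more tool, called after "Emit:" by a JSON object that holds its "api" and its "payload", one argument or row to a line. drive_tool: Moves the arm, as the interface text tells. Its arguments: {"type":"object","properties":{"moves":{"type":"array","items":{"type":"number"}},"grip_force":{"type":"number"}},"required":["moves"]}

```bash
ls; mkdir -p pics
python3 - <<'E'
from plant import robot
import cv2,numpy as np,pickle
s=robot.read_state();print({k:np.round(v,3) for k,v in s.items()})
for n in("top","side"):
    c=robot.read_camera(n);pickle.dump(c,open(f"pics/{n}0.pkl","wb"))
    cv2.imwrite(f"pics/{n}0.png",c["color"][:,:,::-1]);print(n,c["mtx"].round(1).tolist(),c["R"].round(3).tolist(),c["t"].round(3))
E
```

```text
pics
{'t': np.float64(0.0), 'q': array([ 1.082,  0.131,  1.489, -0.   ,  1.523, -0.085]), 'dq': array([-0.   ,  0.   ,  0.001,  0.   ,  0.001, -0.001]), 'joint_torque': array([-1.0000e-03, -5.5985e+01, -4.9175e+01,  7.7000e-02,  3.6000e-02,
       -0.0000e+00]), 'tool_pos': array([0.236, 0.552, 0.404]), 'orientation': array([-6.300e-01, -3.077e+00,  3.000e-03]), 'force': array([1.021, 0.189, 0.601]), 'wrist_torque': array([-0.025,  0.023, -0.041]), 'gripper_force': np.float64(0.0), 'opening': np.float64(0.093)}
top [[495.8, 0.0, 320.5], [0.0, 495.8, 237.3], [0.0, 0.0, 1.0]] [[-0.003, -1.0, 0.028], [-0.983, -0.002, -0.183], [0.183, -0.028, -0.983]] [-0.003  0.6    0.875]
side [[494.8, 0.0, 315.3], [0.0, 494.8, 244.4], [0.0, 0.0, 1.0]] [[0.989, -0.147, -0.023], [-0.095, -0.51, -0.855], [0.114, 0.847, -0.519]] [-0.617  0.116  0.797]
```

View pics/top0.png

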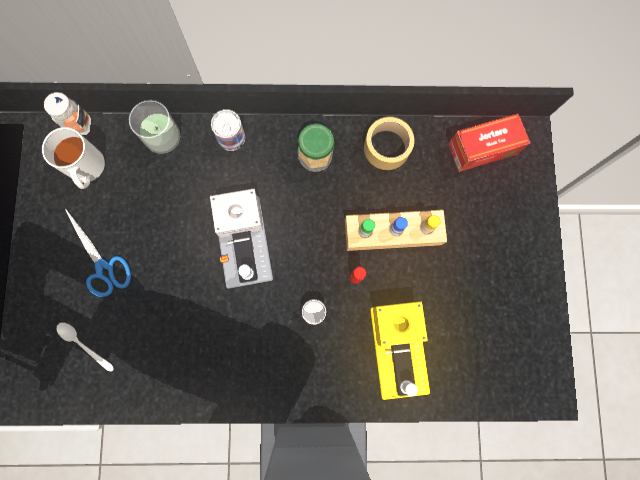

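View pics/side0.png

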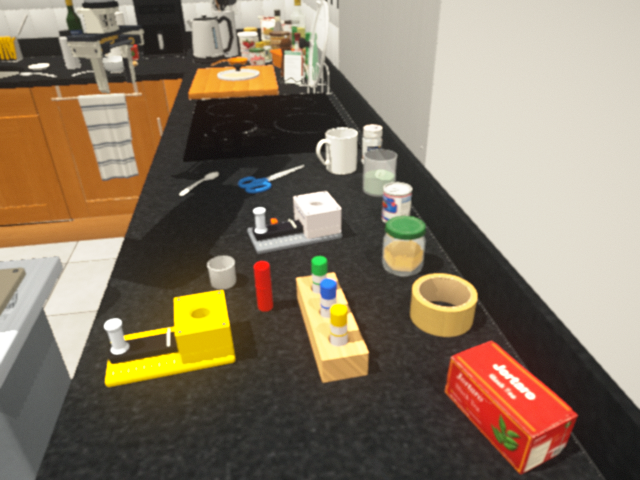

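Top view candidates for the tube: the green cap in the rack (367,227) is the match. The others are the blue (400,225) and yellow (433,223) tubes, the loose red tube (358,275) and the honey jar's green lid (316,138). For the dispenser: white at (237,212) with its knob at (246,271) is the match, and the yellow look-alike at (400,325) is not.

```bash
cat > h.py <<'E'
import cv2,numpy as np
def ray(c,u,v):
    d=c["R"].T@np.linalg.inv(c["mtx"])@[u,v,1.];o=-c["R"].T@c["t"];return o,d
def onz(c,u,v,z):
    o,d=ray(c,u,v);return o+d*(z-o[2])/d[2]
def cross(c1,p1,c2,p2):
    o1,d1=ray(c1,*p1);o2,d2=ray(c2,*p2)
    s=np.linalg.lstsq(np.c_[d1,-d2],o2-o1,rcond=None)[0]
    a,b=o1+s[0]*d1,o2+s[1]*d2
    return (a+b)/2,np.linalg.norm(a-b)
def blob(c,roi,h=None,smin=0,smax=255,vmin=0,vmax=255):
    x0,y0,x1,y1=roi;I=cv2.cvtColor(c["color"],cv2.COLOR_RGB2HSV)
    m=cv2.inRange(I,(h[0] if h else 0,smin,vmin),(h[1] if h else 180,smax,vmax))
    k=np.zeros_like(m);k[y0:y1,x0:x1]=m[y0:y1,x0:x1]
    cs=cv2.findContours(k,cv2.RETR_EXTERNAL,cv2.CHAIN_APPROX_NONE)[0]
    return max(cs,key=cv2.contourArea)
def cen(ct):
    m=cv2.moments(ct);return np.array([m["m10"],m["m01"]])/m["m00"]
E
python3 - <<'E'
from h import *;import pickle
T,S=[pickle.load(open(f"pics/{n}0.pkl","rb")) for n in("top","side")]
for n,r in(("top",(340,200,460,260)),("side",(300,250,360,330))):
    c=T if n=="top" else S
    for nm,h in(("g",(50,85)),("b",(100,130)),("y",(22,35))):
        b=blob(c,r,h,120,255,60);print(n,nm,cen(b).round(1),cv2.boundingRect(b),cv2.contourArea(b))
a=T["color"][175:300,190:290];b=S["color"][180:260,235:355]
d=T["color"][200:260,335:455]
big=np.zeros((600,800,3),np.uint8)
A=cv2.resize(a,None,fx=4,fy=4,interpolation=cv2.INTER_CUBIC);B=cv2.resize(b,(396,264),interpolation=cv2.INTER_CUBIC);D=cv2.resize(d,(396,198),interpolation=cv2.INTER_CUBIC)
big[:500,:400]=A;big[:264,404:]=B;big[270:468,404:]=D
cv2.imwrite("pics/crop.png",big[:,:,::-1])
E
```

```text
top g [367.8 225.3] (362, 219, 13, 14) 114.5
top b [400.5 223.6] (395, 217, 12, 14) 110.5
top y [433.1 221.7] (427, 215, 13, 17) 126.5
side g [318.7 264.9] (311, 255, 17, 20) 254.0
side b [327.6 288.5] (320, 279, 16, 20) 237.0
side y [338.3 314.5] (330, 303, 19, 24) 338.5
```

View pics/crop.png

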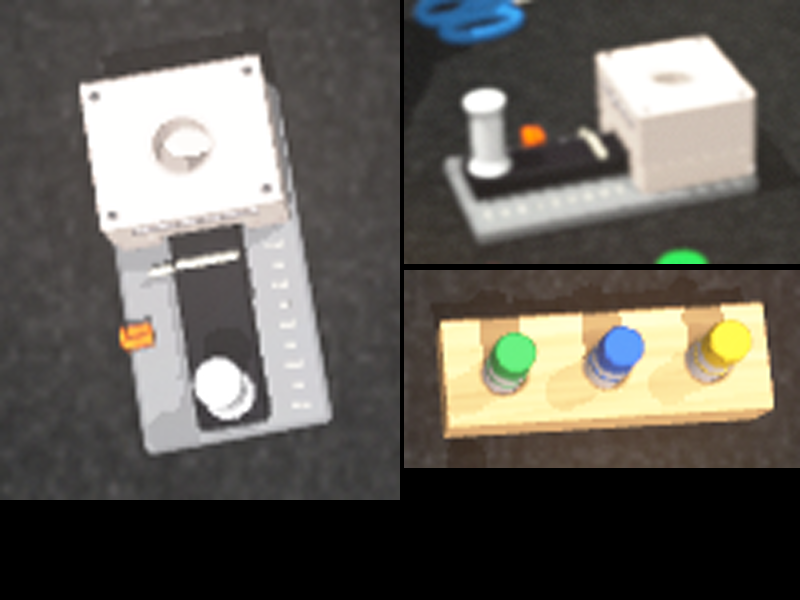

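Run:
```python
from h import *;import pickle
T,S=[pickle.load(open(f"pics/{n}0.pkl","rb")) for n in("top","side")]
f=lambda x,y:(190+(x-1.5)/4,175+(y-1.5)/4)
P=lambda x,y,z:onz(T,*f(x,y),z)
sc=[P(*p,.065) for p in((94,95),(247,71),(267,188),(112,215))]
print("screws",np.round(sc,4).tolist(),np.mean(sc,0))
so=P(183,145,.065);print("socket",so)
kn=P(217,383,.072);print("knob",kn, "yaw kn->so",np.arctan2(*(so-kn)[1::-1]))
for a,b in((3,0),(2,1)):print("yaw edge",np.arctan2(*(sc[a]*-1+sc[b])[1::-1]))
for a,b in((1,0),(2,3)):
  d=sc[b]-sc[a];print("yaw lat",np.arctan2(-d[0],d[1]))
print("pointer",P(150,273,.03),P(238,256,.028),"mark",P(137,335,.021))
b=blob(T,(210,248,235,270),(3,18),150,255,120);print("orange",cen(b),cv2.boundingRect(b),onz(T,*cen(b),.021))
# side socket & knob
g=lambda x,y:(235+x*0+(x-404)/3.3,180+y/3.3)
print("side socket ray",onz(S,*g(672,77),.065),"knob head side",onz(S,*g(486,96),.072))
for n,t,s in(("g",(367.8,225.3),(318.7,264.9)),("b",(400.5,223.6),(327.6,288.5)),("y",(433.1,221.7),(338.3,314.5))):
  print(n,cross(T,t,S,s),onz(T,*t,.092))
  D=T["depth"];u,v=map(int,t);z=D[v,u];o,d=ray(T,*t);print(o+d*z)
for nm,p in(("so",so),("kn",kn)):pass
for u,v in(f(217,383),f(130,150),f(250,150)):
  z=T["depth"][int(round(v)),int(round(u))];o,d=ray(T,u,v);print("depth",o+d*z)
```

```text
screws [[0.6724, 0.1983, 0.065], [0.6844, 0.1271, 0.065], [0.6281, 0.1166, 0.065], [0.6151, 0.1879, 0.065]] [0.65001201 0.15746084 0.065     ]
socket [0.64852817 0.15608321 0.065     ]
knob [0.53607152 0.13657027 0.072     ] yaw kn->so 0.17180464838731604
yaw edge 0.17918105228976056
yaw edge 0.18513299861327892
yaw lat 0.16690946275032978
yaw lat 0.18072213773882795
pointer [0.59395865 0.17516199 0.03      ] [0.60269479 0.13360661 0.028     ] mark [0.56527501 0.18188248 0.021     ]
orange [223.5952381  257.89285714] (220, 256, 8, 7) [0.56620995 0.18244809 0.021     ]
side socket ray [0.65051239 0.15454447 0.065     ] knob head side [0.5401085  0.13706982 0.072     ]
g (array([ 0.61798214, -0.08904063,  0.08377119]), np.float64(0.00043641034433276177)) [ 0.61601307 -0.08799242  0.092     ]
[ 0.61624925 -0.08813347  0.09088691]
b (array([ 0.62141703, -0.14951958,  0.08304963]), np.float64(0.00025398297452449705)) [ 0.61935394 -0.14777071  0.092     ]
[ 0.61911315 -0.14755353  0.09311487]
y (array([ 0.62515174, -0.20977452,  0.08414761]), np.float64(0.0006590930542995935)) [ 0.62308492 -0.20768859  0.092     ]
[ 0.62231414 -0.20676804  0.09549977]
depth [0.53581492 0.13629696 0.07416644]
depth [0.64617336 0.18071237 0.06443542]
depth [0.64633708 0.12490539 0.06463104]
```

The crop confirms the green-capped tube is the leftmost in the rack, at crop (515,355). It also shows the white dispenser's socket, pointer line, orange clip and knob. I'll grip the tube across the rack (along rack x).

```bash
cat > plan.py <<'E'
from plant import robot
import numpy as np
from scipy.spatial.transform import Rotation as Ro
G=0.167
def plan(gx,gy,gz,ang):
    """turn (deg, tool axes), then shift (mm, in axes after the turn) to put grasp point at g, tool y at world angle ang, pointing down"""
    s=robot.read_state();R0=Ro.from_rotvec(s["orientation"])
    y=np.array([np.cos(ang),np.sin(ang),0]);z=np.array([0,0,-1.]);R1=Ro.from_matrix(np.c_[np.cross(y,z),y,z])
    turn=np.degrees((R0.inv()*R1).as_rotvec())
    sh=1000*R1.inv().apply(np.array([gx,gy,gz+G])-s["tool_pos"])
    print("t",s["t"],"pos",s["tool_pos"].round(4),"F",np.round(s["force"],1),"open",s["opening"],"turn",turn.round(2),"shift",sh.round(1))
E
python3 -c "
from plan import *
plan(.6165,-.0885,.14,.059)"
```

```text
t 0.1 pos [0.2356 0.5516 0.4038] F [-0.5  0.  -0.9] open 0.09284613903516149 turn [-9.000e-02  5.000e-02  6.348e+01] shift [-661.4  342.5   96.8]
```

Emit:
{"api": "drive_tool", "payload": {
  "moves": [50,0,0,0,0,0,7.9,50,0,0,0,0,0,7.9,50,0,0,0,0,0,7.9,50,0,0,0,0,0,7.9,50,0,0,0,0,0,7.9,50,0,0,0,0,0,8,50,0,0,0,0,0,8,50,0,0,0,0,0,8],
  "grip_force": 25
}}

```text
t: 0.9
tool_pos: [0.2357, 0.5516, 0.4041]
orientation: [2.162, 2.279, -0.002]
force: [-0.6, 0.3, -0.4]
opening: 0.05
gripper_force: 0.0
```

Emit:
{"api": "drive_tool", "payload": {
  "moves": [50,-44,23,0,0,0,0,50,-44,23,0,0,0,0,50,-44,23,0,0,0,0,50,-44,23,0,0,0,0,50,-44,23,0,0,0,0,50,-44,23,0,0,0,0,50,-44,23,0,0,0,0,50,-44,23,0,0,0,0]
}}

```text
t: 1.7
tool_pos: [0.4405, 0.2092, 0.4045]
orientation: [-2.155, -2.286, 0.0]
force: [1.1, -0.0, 0.5]
opening: 0.0504
gripper_force: 0.0
```

Emit:
{"api": "drive_tool", "payload": {
  "moves": [50,-44,23,0,0,0,0,50,-44,23,0,0,0,0,50,-44,23,0,0,0,0,50,-44,23,0,0,0,0,50,-44,22,0,0,0,0,50,-44,22,0,0,0,0,50,-44,22,0,0,0,0,50,0,0,0,0,0,0]
}}

```text
t: 2.5
tool_pos: [0.6171, -0.0923, 0.4026]
orientation: [-2.16, -2.28, 0.004]
force: [-0.6, -0.7, -0.1]
opening: 0.0499
gripper_force: 0.0
```

```bash
python3 -c "
from plan import *
plan(.6165,-.0885,.078,.059)"
```

```text
t 2.5 pos [ 0.6171 -0.0923  0.4026] F [-0.6 -0.7 -0.1] open 0.04993247493847835 turn [-0.13  0.06 -0.3 ] shift [  3.8  -0.4 157.6]
```

Emit:
{"api": "drive_tool", "payload": {
  "moves": [50,2,0,40,0,0,0,50,2,0,40,0,0,0,50,0,0,25,0,0,0,50,0,0,0,0,0,0,50,0,0,0,0,0,0]
}}

```text
t: 3.0
tool_pos: [0.6155, -0.0827, 0.2998]
orientation: [-2.154, -2.285, 0.001]
force: [0.7, -0.8, 0.2]
opening: 0.0501
gripper_force: 0.0
```

```bash
python3 -c "
from plan import *
plan(.6165,-.0885,.078,.059)"
```

```text
t 3.0 pos [ 0.6155 -0.0827  0.2998] F [ 0.7 -0.8  0.2] open 0.05014021860460285 turn [-0.06 -0.02 -0.  ] shift [-5.8  0.7 54.8]
```

Emit:
{"api": "drive_tool", "payload": {
  "moves": [50,-5.8,0.7,0,0,0,0,50,0,0,20,0,0,0,50,0,0,20,0,0,0,50,0,0,15,0,0,0,50,0,0,0,0,0,0,50,0,0,0,0,0,0]
}}

```text
t: 3.6
tool_pos: [0.617, -0.089, 0.2457]
orientation: [2.155, 2.285, 0.001]
force: [0.3, 0.2, -0.2]
opening: 0.0497
gripper_force: 0.0
```

Emit:
{"api": "drive_tool", "payload": {
  "moves": [10,0,0,0,0,0,0,10,0,0,0,0,0,0,10,0,0,0,0,0,0,10,0,0,0,0,0,0,10,0,0,0,0,0,0]
}}

```text
t: 4.1
tool_pos: [0.6169, -0.0888, 0.2453]
orientation: [2.155, 2.285, 0.001]
force: [0.2, 0.5, 2.6]
opening: 0.0239
gripper_force: 25.0
```

```bash
python3 -c "
from plan import *
plan(.6165,-.0885,.078,.059)"
```

```text
t 4.1 pos [ 0.6169 -0.0888  0.2453] F [0.2 0.5 2.6] open 0.02385931233795108 turn [ 0.04  0.01 -0.01] shift [ 0.3 -0.3  0.3]
```

Gripped at 23.9 mm. I'll lift it, then measure it in hand with the cameras.

Emit:
{"api": "drive_tool", "payload": {
  "moves": [10,0,0,-15,0,0,0,10,0,0,-30,0,0,0,10,0,0,-40,0,0,0,10,0,0,-25,0,0,0,10,0,0,0,0,0,0]
}}

```text
t: 4.6
tool_pos: [0.6179, -0.0891, 0.3607]
orientation: [2.15, 2.28, 0.007]
force: [0.9, -0.4, 1.3]
opening: 0.0235
gripper_force: 25.0
```

Run:
```python
from plan import *
plan(.6485,.156,.215,.175+np.pi/2)
```

```text
t 4.6 pos [ 0.6179 -0.0891  0.3607] F [ 0.9 -0.4  1.3] open 0.02353253954210266 turn [  0.23   0.49 -96.66] shift [-72.8 236.  -21.3]
```

Emit:
{"api": "drive_tool", "payload": {
  "moves": [10,0,0,0,0,0,-8.05,10,0,0,0,0,0,-8.05,10,0,0,0,0,0,-8.05,10,0,0,0,0,0,-8.05,10,0,0,0,0,0,-8.05,10,0,0,0,0,0,-8.05,10,0,0,0,0,0,-8.05,10,0,0,0,0,0,-8.05]
}}

```text
t: 5.4
tool_pos: [0.6163, -0.0887, 0.3534]
orientation: [-0.596, -3.082, -0.0]
force: [0.3, 0.8, 0.0]
opening: 0.0236
gripper_force: 25.0
```

Emit:
{"api": "drive_tool", "payload": {
  "moves": [10,0,0,0,0,0,-8.05,10,0,0,0,0,0,-8.05,10,0,0,0,0,0,-8.05,10,0,0,0,0,0,-8.05,10,0,0,0,0,0,0]
}}

```text
t: 5.9
tool_pos: [0.6163, -0.0887, 0.3536]
orientation: [0.276, -3.128, -0.001]
force: [0.0, -0.3, 0.6]
opening: 0.0235
gripper_force: 25.0
```

Emit:
{"api": "drive_tool", "payload": {
  "moves": [10,-10,33,0,0,0,0,10,-10,33,0,0,0,0,10,-10,33,0,0,0,0,10,-10,33,0,0,0,0,10,-10,33,0,0,0,0,10,-10,33,0,0,0,0,10,-10,33,0,0,0,0,10,0,0,0,0,0,0]
}}

```text
t: 6.7
tool_pos: [0.6452, 0.1549, 0.3539]
orientation: [0.272, -3.129, -0.002]
force: [0.3, 0.1, -1.5]
opening: 0.0238
gripper_force: 25.0
```

Emit:
{"api": "drive_tool", "payload": {
  "moves": [10,0,0,0,0,0,0,10,0,0,0,0,0,0]
}}

```text
t: 6.9
tool_pos: [0.6455, 0.15, 0.3542]
orientation: [0.269, -3.129, 0.001]
force: [-0.5, -0.2, -0.4]
opening: 0.0237
gripper_force: 25.0
```

Run:
```python
from plan import *
import cv2,pickle
plan(.6485,.156,.16,.175+np.pi/2)
big=np.zeros((480,800,3),np.uint8)
for i,(n,(x,y)) in enumerate((("top",(180,130)),("side",(235,100)))):
    c=robot.read_camera(n);pickle.dump(c,open(f"pics/{n}1.pkl","wb"))
    big[:,i*400:i*400+400]=cv2.resize(c["color"][y:y+160,x:x+133],(400,480),interpolation=cv2.INTER_CUBIC)
cv2.imwrite("pics/hold.png",big[:,:,::-1])
```

```text
t 6.9 pos [0.6455 0.15   0.3542] F [-0.5 -0.2 -0.4] open 0.023665052798873442 turn [-0.03 -0.05 -0.2 ] shift [-4.   5.4 27.2]
```

View pics/hold.png

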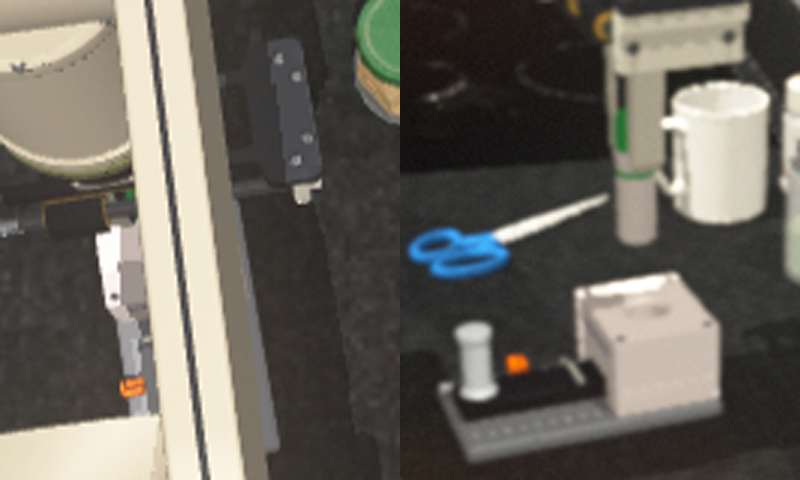

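The hold view has the top camera blocked by the arm. The side camera shows the tube upright, with its white body centred near crop column 636 (lower end at row ~238), and the socket at crop (650,311). I'll check the in-hand offset in the side camera.

Run:
```python
from h import *;import pickle
S=pickle.load(open("pics/side1.pkl","rb"))
def pj(X):
    p=S["mtx"]@(S["R"]@np.array(X)+S["t"]);return p[:2]/p[2]
I=cv2.cvtColor(S["color"],cv2.COLOR_RGB2GRAY).astype(int)
for r in(164,168,172,176):print(r,I[r,300:330].tolist())
for z in(.119,.13,.14):print(z,pj((.6455,.150,z)), pj((.6505,.150,z)))
print("socket pj",pj((.6485,.156,.065)))
s=S["color"][188:222,285:350];hs=cv2.cvtColor(s,cv2.COLOR_RGB2GRAY)
for r in range(200,208):print(r,I[r,308:334].tolist())
```

```text
164 [66, 77, 93, 96, 76, 60, 86, 123, 146, 158, 162, 163, 166, 164, 165, 162, 161, 160, 155, 137, 88, 58, 77, 107, 145, 179, 202, 210, 200, 187]
168 [139, 106, 77, 60, 57, 63, 86, 122, 147, 156, 160, 164, 164, 169, 163, 164, 160, 160, 155, 138, 93, 59, 48, 47, 48, 75, 133, 176, 175, 168]
172 [51, 51, 51, 53, 51, 57, 78, 114, 146, 156, 161, 163, 166, 166, 164, 162, 161, 156, 155, 140, 99, 65, 57, 54, 52, 50, 54, 51, 57, 76]
176 [55, 52, 56, 54, 56, 59, 77, 113, 143, 157, 161, 162, 165, 166, 164, 162, 161, 157, 151, 135, 92, 64, 55, 53, 52, 53, 53, 51, 52, 52]
0.119 [313.32280812 178.97702144] [315.93793175 178.76447865]
0.13 [313.17710693 173.57207333] [315.80836012 173.36153063]
0.14 [313.04309061 168.6005884 ] [315.68918065 168.39192096]
socket pj [315.08573787 203.0946219 ]
200 [164, 182, 203, 212, 218, 221, 223, 224, 219, 216, 209, 207, 202, 202, 200, 200, 201, 202, 202, 203, 203, 203, 204, 203, 197, 174]
201 [176, 193, 207, 210, 212, 211, 213, 208, 204, 198, 197, 191, 188, 189, 190, 188, 193, 199, 202, 202, 203, 202, 204, 204, 203, 193]
202 [191, 194, 198, 200, 197, 196, 197, 194, 193, 190, 181, 173, 170, 173, 172, 176, 183, 194, 203, 203, 204, 204, 203, 203, 203, 200]
203 [197, 191, 190, 186, 187, 191, 192, 191, 189, 185, 179, 170, 164, 162, 159, 167, 180, 194, 201, 202, 204, 204, 204, 204, 202, 201]
204 [200, 194, 186, 186, 187, 191, 190, 191, 189, 186, 180, 174, 167, 163, 165, 176, 187, 198, 205, 203, 202, 203, 204, 202, 203, 204]
205 [202, 197, 193, 190, 192, 194, 193, 194, 192, 189, 187, 181, 178, 180, 184, 192, 198, 203, 204, 203, 203, 203, 203, 203, 201, 204]
206 [202, 202, 199, 198, 198, 198, 197, 199, 197, 195, 194, 196, 195, 197, 198, 202, 202, 203, 202, 204, 205, 200, 203, 203, 205, 204]
207 [204, 204, 202, 203, 202, 202, 201, 200, 202, 202, 203, 202, 203, 202, 204, 203, 204, 202, 204, 205, 202, 204, 204, 204, 203, 202]
```

Run:
```python
from h import *;import pickle
for n,(x0,y0,x1,y1),th in(("top",(224,199,249,224),(215,225,235)),("side",(300,194,335,214),(196,199))):
  C=pickle.load(open(f"pics/{n}0.pkl","rb")) if n=="top" else pickle.load(open("pics/side1.pkl","rb"))
  g=cv2.cvtColor(C["color"],cv2.COLOR_RGB2GRAY)[y0:y1,x0:x1];G=cv2.resize(g,None,fx=8,fy=8,interpolation=cv2.INTER_CUBIC)
  if n=="top":
    for r in range(8,20):print(r+y0,g[r,3:22].tolist())
  for t in th:
    cs=cv2.findContours((G<t).astype(np.uint8),cv2.RETR_EXTERNAL,cv2.CHAIN_APPROX_NONE)[0]
    for c in sorted(cs,key=cv2.contourArea)[-2:]:
      if cv2.contourArea(c)<2000 or len(c)<5:continue
      e=cv2.fitEllipse(cv2.convexHull(c));p=(np.array(e[0])-3.5)/8+[x0,y0];print(n,t,p.round(2),np.round(e[1],0)/8,onz(C,*p,.065).round(4))
```

```text
207 [253, 253, 215, 188, 194, 201, 215, 227, 244, 244, 244, 236, 235, 213, 228, 249, 253, 255, 255]
208 [253, 245, 178, 194, 191, 210, 244, 252, 252, 252, 252, 252, 252, 246, 231, 244, 253, 255, 255]
209 [252, 205, 183, 191, 202, 243, 252, 252, 252, 252, 252, 252, 252, 252, 252, 244, 251, 255, 255]
210 [252, 193, 181, 185, 241, 252, 253, 252, 252, 252, 252, 252, 252, 252, 252, 250, 245, 255, 255]
211 [252, 193, 171, 171, 251, 253, 255, 253, 252, 252, 252, 252, 252, 252, 252, 247, 245, 255, 255]
212 [251, 200, 159, 199, 216, 254, 255, 255, 253, 252, 252, 252, 252, 249, 249, 229, 251, 255, 255]
213 [249, 229, 160, 196, 214, 216, 254, 254, 254, 249, 249, 249, 249, 172, 182, 230, 254, 255, 255]
214 [250, 247, 174, 196, 214, 214, 214, 214, 214, 181, 171, 173, 173, 176, 217, 242, 255, 255, 255]
215 [253, 248, 223, 205, 214, 212, 213, 214, 214, 213, 171, 173, 179, 201, 240, 253, 255, 255, 255]
216 [255, 253, 246, 233, 219, 214, 214, 213, 214, 213, 177, 179, 211, 238, 253, 255, 255, 255, 255]
217 [255, 255, 253, 247, 237, 225, 219, 218, 218, 217, 199, 223, 244, 252, 255, 255, 255, 255, 255]
218 [255, 255, 255, 254, 251, 245, 242, 236, 239, 240, 243, 252, 255, 255, 255, 255, 255, 255, 255]
top 215 [234.87 210.8 ] [13.    14.625] [0.6487 0.157  0.065 ]
top 225 [234.86 210.8 ] [13.625 14.75 ] [0.6487 0.157  0.065 ]
top 235 [234.87 210.83] [14.25 15.25] [0.6486 0.157  0.065 ]
side 196 [302.01 209.9 ] [ 8.5   17.875] [0.6197 0.1321 0.065 ]
side 196 [310.91 201.86] [ 8.125 29.75 ] [0.6412 0.1629 0.065 ]
side 199 [327.45 211.87] [ 5.   30.25] [0.666  0.1148 0.065 ]
side 199 [306.62 205.5 ] [16.125 37.875] [0.6308 0.1488 0.065 ]
```

```bash
python3 -c "
from plan import *
plan(.650,.156,.140,.175+np.pi/2)"
```

```text
t 7.0 pos [0.6457 0.1495 0.3546] F [ 0.2 -0.   0.5] open 0.02344596591479416 turn [-0.02 -0.02 -0.21] shift [-5.4  5.6 47.6]
```

Emit:
{"api": "drive_tool", "payload": {
  "moves": [10,-5.4,5.6,0,0,0,0,10,0,0,20,0,0,0,10,0,0,20,0,0,0,10,0,0,7.5,0,0,0,10,0,0,0,0,0,0,10,0,0,0,0,0,0]
}}

```text
t: 7.6
tool_pos: [0.6503, 0.1572, 0.308]
orientation: [-0.272, 3.129, 0.0]
force: [0.1, -0.7, 0.0]
opening: 0.0237
gripper_force: 25.0
```

Run:
```python
from plan import *
import cv2,pickle
plan(.650,.156,.105,.175+np.pi/2)
c=robot.read_camera("side");pickle.dump(c,open("pics/side2.pkl","wb"))
cv2.imwrite("pics/near.png",cv2.resize(c["color"][140:230,260:360],(800,600) and (660,594),interpolation=cv2.INTER_CUBIC)[:,:,::-1])
```

```text
t 7.6 pos [0.6503 0.1572 0.308 ] F [ 0.1 -0.7  0. ] open 0.023737965890150037 turn [ 0.    0.04 -0.09] shift [ 0.5 -1.1 36. ]
```

View pics/near.png

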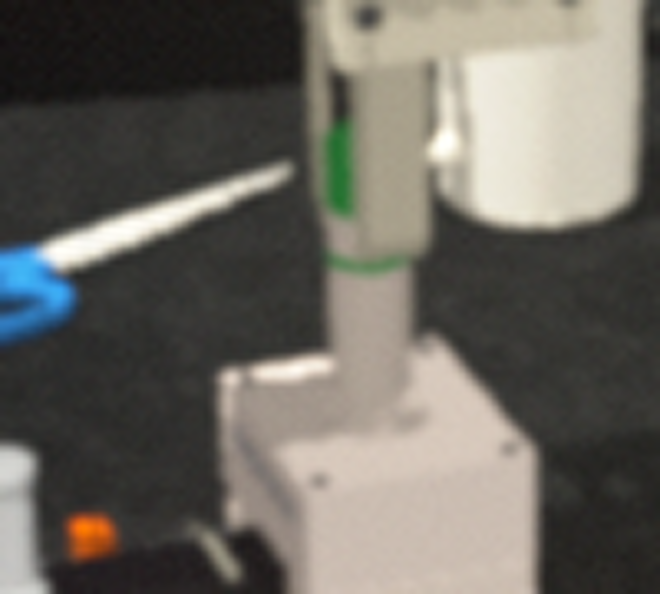

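The tube end is just above the socket. The hole's rim shows at crop (410,415), slightly more to the right of the tube, so I'll nudge about 1 mm and insert.

Emit:
{"api": "drive_tool", "payload": {
  "moves": [10,-0.5,-1,5,0,0,0,10,0,0,6,0,0,0,10,0,0,6,0,0,0,10,0,0,0,0,0,0]
}}

```text
t: 8.05
tool_pos: [0.6505, 0.1567, 0.2891]
orientation: [0.273, -3.129, -0.001]
force: [1.2, 2.4, -1.8]
opening: 0.023
gripper_force: 25.0
```

```bash
python3 -c "
from plan import *
plan(.650,.156,.105,.175+np.pi/2)"
```

```text
t 8.05 pos [0.6505 0.1567 0.2891] F [ 1.2  2.4 -1.8] open 0.023034288114697293 turn [ 0.04 -0.04 -0.05] shift [ 0.6 -0.6 17.1]
```

Emit:
{"api": "drive_tool", "payload": {
  "moves": [10,0,0.5,5,0,0,0,10,0,0,5,0,0,0,10,0,0,4,0,0,0,10,0,0,0,0,0,0]
}}

```text
t: 8.45
tool_pos: [0.6504, 0.157, 0.2754]
orientation: [0.273, -3.129, -0.0]
force: [1.8, 3.3, -2.5]
opening: 0.0234
gripper_force: 25.0
```

Emit:
{"api": "drive_tool", "payload": {
  "moves": [10,0,0,1.5,0,0,0,10,0,0,1.5,0,0,0,10,0,0,0,0,0,0]
}}

```text
t: 8.75
tool_pos: [0.6506, 0.1569, 0.2733]
orientation: [-0.273, 3.129, 0.0]
force: [0.6, 2.5, -0.1]
opening: 0.0234
gripper_force: 25.0
```

Emit:
{"api": "drive_tool", "payload": {
  "moves": [10,0,0,1,0,0,0,10,0,0,1,0,0,0,10,0,0,0,0,0,0]
}}

```text
t: 9.05
tool_pos: [0.6508, 0.157, 0.2723]
orientation: [-0.273, 3.129, 0.0]
force: [-1.0, 2.7, 5.6]
opening: 0.0231
gripper_force: 25.0
```

The tube is on the floor: upward force 5.6 N, height as predicted. Releasing.

Emit:
{"api": "drive_tool", "payload": {
  "moves": [50,0,0,0,0,0,0,50,0,0,0,0,0,0,50,0,0,0,0,0,0,50,0,0,-20,0,0,0,50,0,0,-40,0,0,0,50,0,0,-20,0,0,0,50,0,0,0,0,0,0]
}}

```text
t: 9.75
tool_pos: [0.6517, 0.1569, 0.3559]
orientation: [-0.272, 3.123, 0.0]
force: [-0.5, -1.0, -0.4]
opening: 0.0496
gripper_force: 0.0
```

Run:
```python
from plan import *
import h,cv2,pickle
plan(.5375,.1367,.190,.175+np.pi/2)
c=robot.read_camera("side");pickle.dump(c,open("pics/side3.pkl","wb"))
b=h.blob(c,(295,140,340,210),(50,85),100,255,40);print(cv2.boundingRect(b),h.cen(b),h.cv2.minAreaRect(b))
p=lambda X:(lambda q:q[:2]/q[2])(c["mtx"]@(c["R"]@np.array(X)+c["t"]))
print(p((.6508,.157,.108)),p((.6508,.157,.119)),p((.6508,.157,.097)))
cv2.imwrite("pics/seated.png",cv2.resize(c["color"][140:240,235:360],(750,600),interpolation=cv2.INTER_CUBIC)[:,:,::-1])
```

```text
t 9.75 pos [0.6517 0.1569 0.3559] F [-0.5 -1.  -0.4] open 0.04958331869458404 turn [-0.02  0.39 -0.07] shift [116.   -0.   -1.1]
(310, 175, 13, 15) [315.92207792 182.14285714] ((316.0, 182.0), (14.0, 12.0), 90.0)
[315.67968811 182.6011977 ] [315.55015752 177.28843504] [315.80766816 187.85036413]
```

View pics/seated.png

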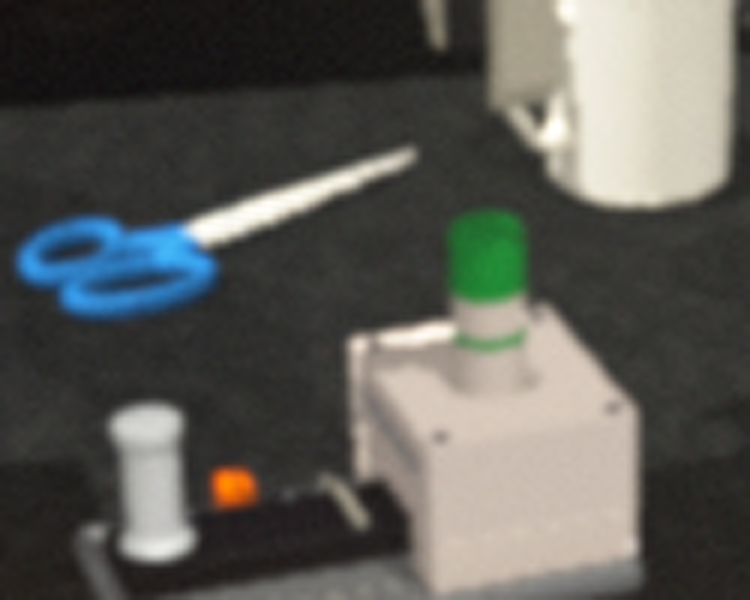

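The tube stands upright with its cap where predicted (crop 487,255), so it is seated. Next, the knob.

Emit:
{"api": "drive_tool", "payload": {
  "moves": [50,40,0,0,0,0,0,50,40,0,0,0,0,0,50,36,0,0,0,0,0,50,0,0,20,0,0,0,50,0,0,25,0,0,0,50,0,0,25,0,0,0,50,0,0,0,0,0,0,50,0,0,0,0,0,0],
  "grip_force": 50
}}

```text
t: 10.6
tool_pos: [0.5356, 0.1366, 0.2798]
orientation: [0.272, -3.126, 0.001]
force: [-0.5, -0.4, 1.7]
opening: 0.0502
gripper_force: 0.0
```

```bash
python3 -c "
from plan import *
plan(.5375,.1367,.051,.175+np.pi/2)"
```

```text
t 10.6 pos [0.5356 0.1366 0.2798] F [-0.5 -0.4  1.7] open 0.0502103694416486 turn [-0.   -0.2  -0.06] shift [-1.9 -0.3 61.8]
```

Emit:
{"api": "drive_tool", "payload": {
  "moves": [50,-2,0,20,0,0,0,50,0,0,20,0,0,0,50,0,0,20,0,0,0,50,0,0,0,0,0,0,50,0,0,0,0,0,0]
}}

```text
t: 11.1
tool_pos: [0.5387, 0.1372, 0.2223]
orientation: [-0.273, 3.129, 0.0]
force: [-0.1, -0.1, 0.0]
opening: 0.0498
gripper_force: 0.0
```

```bash
python3 -c "
from plan import *
plan(.5375,.1367,.051,.175+np.pi/2)"
```

```text
t 11.1 pos [0.5387 0.1372 0.2223] F [-0.1 -0.1  0. ] open 0.0497558966864609 turn [-0.    0.03 -0.06] shift [ 1.3 -0.3  4.3]
```

Emit:
{"api": "drive_tool", "payload": {
  "moves": [50,1,0,4,0,0,0,50,0,0,0,0,0,0,5,0,0,0,0,0,0,5,0,0,0,0,0,0,5,0,0,0,0,0,0,5,0,0,0,0,0,0,5,0,0,0,0,0,0,5,0,0,0,0,0,0]
}}

```text
t: 11.9
tool_pos: [0.5373, 0.1376, 0.2174]
orientation: [-0.273, 3.13, 0.002]
force: [-0.8, 4.7, 1.3]
opening: 0.0196
gripper_force: 50.0
```

Run:
```python
from plan import *
import cv2,pickle
plan(.5375,.1367,.051,.175+np.pi/2)
big=np.zeros((480,800,3),np.uint8)
for i,(n,(x,y)) in enumerate((("top",(180,160)),("side",(235,160)))):
    c=robot.read_camera(n);pickle.dump(c,open(f"pics/{n}4.pkl","wb"))
    big[:,i*400:i*400+400]=cv2.resize(c["color"][y:y+120,x:x+100],(400,480),interpolation=cv2.INTER_CUBIC)
cv2.imwrite("pics/knob.png",big[:,:,::-1])
```

```text
t 11.9 pos [0.5373 0.1376 0.2174] F [-0.8  4.7  1.3] open 0.019579706077735185 turn [ 0.06  0.01 -0.05] shift [-0.1 -0.9 -0.6]
```

View pics/knob.png

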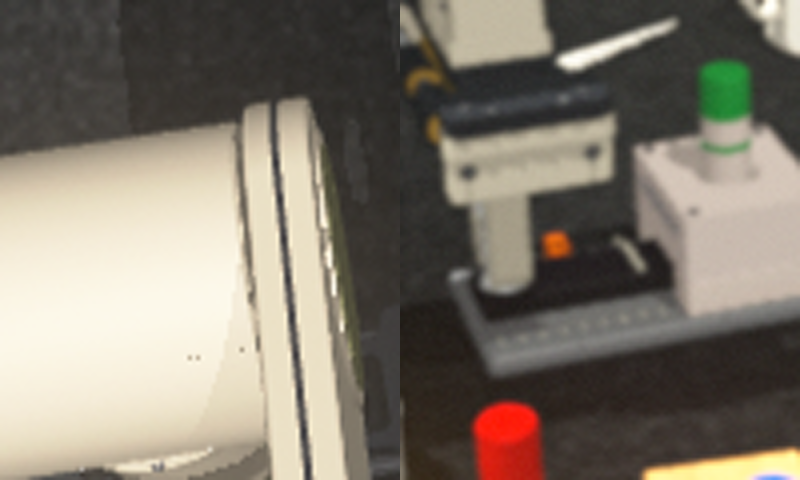

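The side view shows the fingers on the knob at crop (505,245), the orange mark at (555,245) and the white pointer line at (632,255). The tube is still seated. I'll pull most of the way, then measure.

Emit:
{"api": "drive_tool", "payload": {
  "moves": [5,4,0,0,0,0,0,5,4,0,0,0,0,0,5,4,0,0,0,0,0,5,4,0,0,0,0,0,5,4,0,0,0,0,0,5,0,0,0,0,0,0,5,0,0,0,0,0,0]
}}

```text
t: 12.7
tool_pos: [0.518, 0.1341, 0.2174]
orientation: [-0.273, 3.128, 0.002]
force: [5.2, 6.5, -3.0]
opening: 0.0196
gripper_force: 50.0
```

Run:
```python
from plan import *
import cv2,pickle
from h import *
plan(.5375,.1367,.051,.175+np.pi/2)
c=robot.read_camera("side");pickle.dump(c,open("pics/side5.pkl","wb"))
T0=pickle.load(open("pics/top0.pkl","rb"));S0=pickle.load(open("pics/side0.pkl","rb"))
big=np.zeros((600,800,3),np.uint8)
for i,(C,x,y) in enumerate(((S0,295,205),(c,295,205),(T0,213,232))):
    r=cv2.resize(C["color"][y:y+36,x:x+48],(400,300),interpolation=cv2.INTER_CUBIC)
    big[300*(i//2):300*(i//2)+300,400*(i%2):400*(i%2)+400]=r
cv2.imwrite("pics/marks.png",big[:,:,::-1])
```

```text
t 12.7 pos [0.518  0.1341 0.2174] F [ 5.2  6.5 -3. ] open 0.019580797196526077 turn [ 0.05  0.13 -0.06] shift [-19.6  -0.8  -0.6]
```

View pics/marks.png

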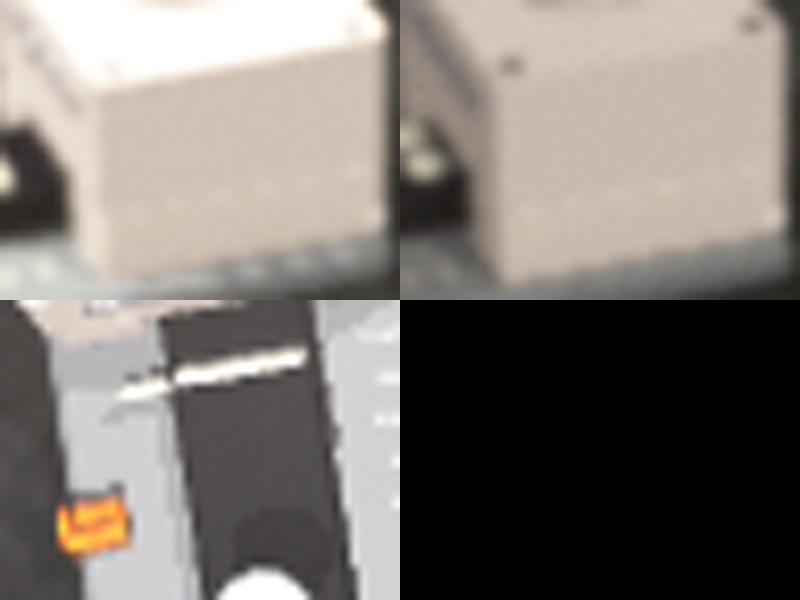

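The marks crops missed the pointer in the side view. The top crop shows the mark's dark centre line at (92,520), which is pixel (223.6,258.0), and the pointer's outer end at (118,395), which is pixel (226.7,243.0).

Run:
```python
from h import *;import pickle
T=pickle.load(open("pics/top0.pkl","rb"));S0=pickle.load(open("pics/side0.pkl","rb"));S5=pickle.load(open("pics/side5.pkl","rb"))
yaw=.177;ex=np.array([np.cos(yaw),np.sin(yaw),0]);ey=np.array([-ex[1],ex[0],0])
pr=lambda X:(round(1000*X@ex,1),round(1000*X@ey,1))
print("top: mark",pr(onz(T,223.6,258.0,.021)),"ptr end z21,z25",pr(onz(T,226.7,243.,.021)),pr(onz(T,226.7,243.,.025)),"line rt",pr(onz(T,249.2,238.2,.0275)),"line mid left",pr(onz(T,234,241.4,.0275)))
print(-T["R"].T@T["t"])
for nm,S in(("s0",S0),("s5",S5)):
    b=blob(S,(262,210,290,235),(3,18),150,255,100);print(nm,"orange",cen(b),cv2.boundingRect(b),pr(onz(S,*cen(b),.021)))
big=np.zeros((450,800,3),np.uint8)
for i,C in enumerate((S0,S5)):
    big[:,i*400:i*400+400]=cv2.resize(C["color"][205:250,262:302],(400,450),interpolation=cv2.INTER_CUBIC)
cv2.imwrite("pics/m2.png",big[:,:,::-1])
```

```text
top: mark (np.float64(589.3), np.float64(79.9)) ptr end z21,z25 (np.float64(617.2), np.float64(69.8)) (np.float64(616.4), np.float64(69.3)) line rt (np.float64(617.7), np.float64(25.2)) line mid left (np.float64(616.6), np.float64(54.8))
[0.42970155 0.02327267 0.97007335]
s0 orange [273.33816425 220.83091787] (270, 218, 8, 7) (np.float64(588.4), np.float64(77.9))
s5 orange [273.66666667 220.8128655 ] (271, 218, 7, 7) (np.float64(589.1), np.float64(77.8))
```

View pics/m2.png

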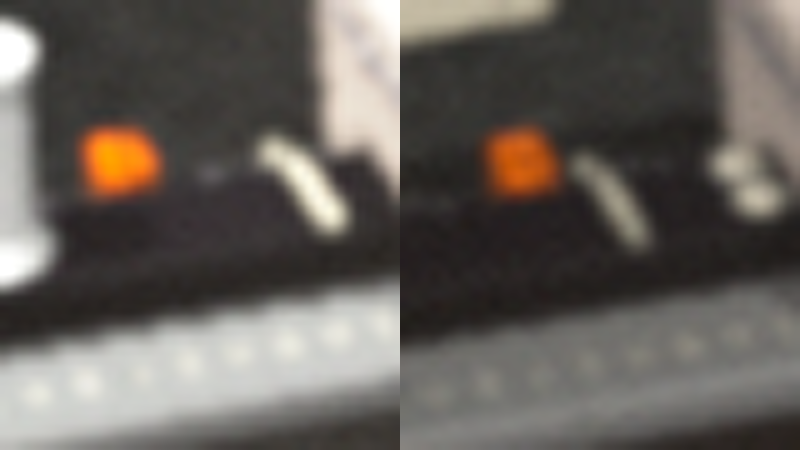

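Run:
```python
from h import *;import pickle
S0=pickle.load(open("pics/side0.pkl","rb"));S5=pickle.load(open("pics/side5.pkl","rb"))
yaw=.177;ex=np.array([np.cos(yaw),np.sin(yaw),0]);ey=np.array([-ex[1],ex[0],0])
pr=lambda X:(round(1000*X@ex,1),round(1000*X@ey,1))
for S,ps,o in((S0,((288.05,219.05),(295.05,227.05)),(295-13,)),(S5,((279.75,221.05),(285.75,228.55)),0)):
    for p in ps:print(pr(onz(S,*p,.0275)),pr(onz(S,*p,.0245)))
# centreline by brightness centroid per row
for n,S,w in(("s0",S0,(284,300)),("s5",S5,(277,291))):
    g=cv2.cvtColor(S["color"],cv2.COLOR_RGB2GRAY).astype(float)
    for r in range(221,229):
        x=np.arange(*w);I=np.clip(g[r,w[0]:w[1]]-80,0,None)
        if I.sum()>40:u=(x*I).sum()/I.sum();print(n,r,round(u,2),I.max(),pr(onz(S,u,r,.0275)))
```

```text
(np.float64(615.5), np.float64(62.8)) (np.float64(616.8), np.float64(68.2))
(np.float64(619.2), np.float64(26.2)) (np.float64(620.7), np.float64(31.4))
(np.float64(597.6), np.float64(60.6)) (np.float64(598.9), np.float64(66.0))
(np.float64(600.6), np.float64(26.9)) (np.float64(601.9), np.float64(32.1))
s0 221 291.08 156.0 (np.float64(618.9), np.float64(52.7))
s0 222 291.77 162.0 (np.float64(619.0), np.float64(48.2))
s0 223 292.46 160.0 (np.float64(619.1), np.float64(43.8))
s0 224 293.15 162.0 (np.float64(619.2), np.float64(39.3))
s0 225 293.81 161.0 (np.float64(619.3), np.float64(35.0))
s0 226 294.25 152.0 (np.float64(619.0), np.float64(30.8))
s0 227 294.54 105.0 (np.float64(618.4), np.float64(26.7))
s0 228 294.56 24.0 (np.float64(617.3), np.float64(22.9))
s5 221 280.16 36.0 (np.float64(598.4), np.float64(60.5))
s5 222 281.27 37.0 (np.float64(599.4), np.float64(55.7))
s5 223 282.15 57.0 (np.float64(600.0), np.float64(51.1))
s5 224 282.87 64.0 (np.float64(600.2), np.float64(46.6))
s5 225 283.36 68.0 (np.float64(600.1), np.float64(42.3))
s5 226 283.94 64.0 (np.float64(600.0), np.float64(38.0))
s5 227 284.54 54.0 (np.float64(600.1), np.float64(33.7))
s5 228 284.9 44.0 (np.float64(599.6), np.float64(29.6))
```

Emit:
{"api": "drive_tool", "payload": {
  "moves": [5,3,0,0,0,0,0,5,3,0,0,0,0,0,5,3,0,0,0,0,0,5,0,0,0,0,0,0,5,0,0,0,0,0,0,5,0,0,0,0,0,0]
}}

```text
t: 13.35
tool_pos: [0.5094, 0.1325, 0.2174]
orientation: [-0.273, 3.127, 0.002]
force: [5.3, 5.2, -4.1]
opening: 0.0196
gripper_force: 50.0
```

Run:
```python
from plan import *
import cv2,pickle
from h import *
plan(.5375,.1367,.051,.175+np.pi/2)
cs=[robot.read_camera("side") for _ in range(6)]
c=cs[0];c["color"]=np.mean([k["color"].astype(float) for k in cs],0).round().astype(np.uint8)
pickle.dump(c,open("pics/side6.pkl","wb"))
S5=c
yaw=.177;ex=np.array([np.cos(yaw),np.sin(yaw),0]);ey=np.array([-ex[1],ex[0],0])
pr=lambda X:(round(1000*X@ex,1),round(1000*X@ey,1))
g=cv2.cvtColor(c["color"],cv2.COLOR_RGB2GRAY).astype(float)
pts=[]
for r in range(223,232):
    u0=int(275+(r-222)*.75);x=np.arange(u0-4,u0+6);I=np.clip(g[r,x]-75,0,None)
    if I.sum()>40:u=(x*I).sum()/I.sum();print(r,round(u,2),I.max(),pr(onz(c,u,r,.0275)))
b=blob(c,(262,210,290,235),(3,18),150,255,80);print("orange",cen(b),cv2.boundingRect(b),pr(onz(c,*cen(b),.021)),pr(onz(c,*cen(b),.018)))
m=lambda z,y,x:(lambda q:(q[:2]/q[2]).round(1))(c["mtx"]@(c["R"]@(ex*x+ey*y+np.array([0,0,z]))+c["t"]))
im=cv2.resize(c["color"][208:240,258:298],(800,600)[:1]*1+(640,) and (750,600),interpolation=cv2.INTER_CUBIC)
cv2.imwrite("pics/fin.png",im[:,:,::-1])
```

```text
t 13.35 pos [0.5094 0.1325 0.2174] F [ 5.3  5.2 -4.1] open 0.01962088202986474 turn [ 0.05  0.15 -0.06] shift [-28.4  -0.8  -0.6]
223 275.99 57.0 (np.float64(588.5), np.float64(55.5))
224 277.96 67.0 (np.float64(591.1), np.float64(50.1))
225 278.58 61.0 (np.float64(591.2), np.float64(45.7))
226 279.15 64.0 (np.float64(591.2), np.float64(41.4))
227 279.83 67.0 (np.float64(591.4), np.float64(37.0))
228 280.36 68.0 (np.float64(591.4), np.float64(32.8))
229 280.72 53.0 (np.float64(591.0), np.float64(28.7))
orange [273.06321839 220.59770115] (270, 218, 8, 7) (np.float64(588.2), np.float64(79.1)) (np.float64(589.4), np.float64(84.6))
```

View pics/fin.png

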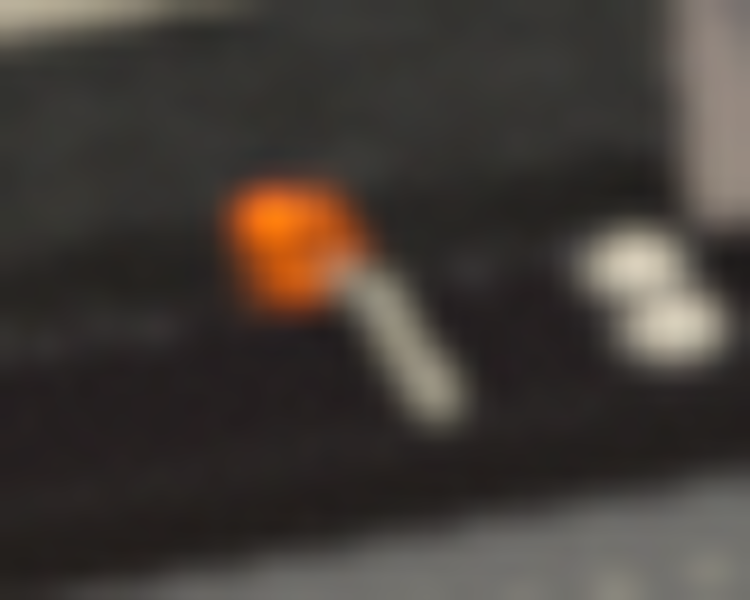

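The final view shows the white pointer line at (350,275)–(440,415) running up to the orange mark at (295,245). It is close to level; I'll refine numerically from the unobstructed first top image.

Run:
```python
from h import *;import pickle
T=pickle.load(open("pics/top0.pkl","rb"))
yaw=.177;ex=np.array([np.cos(yaw),np.sin(yaw),0]);ey=np.array([-ex[1],ex[0],0])
pr=lambda X:(round(1000*X@ex,1),round(1000*X@ey,1))
I=T["color"].astype(float);g=I.mean(2)
for u in range(235,250):
    r0=round(241.2-(u-235)*.22);r=np.arange(r0-3,r0+4);w=np.clip(g[r,u]-100,0,None)
    if w.sum()>30:v=(r*w).sum()/w.sum();print("line",u,round(v,2),pr(onz(T,u,v,.0275)))
for ch,n in((0,"R"),(1,"G"),(2,"B")):
    print(n);print(I[253:266,217:231,ch].astype(int))
for v in range(253,266):print(v,pr(onz(T,223.5,v,.021)))
```

```text
line 235 240.58 (np.float64(617.8), np.float64(52.7))
line 236 240.45 (np.float64(617.8), np.float64(50.8))
line 237 240.43 (np.float64(617.4), np.float64(48.9))
line 238 240.27 (np.float64(617.4), np.float64(46.9))
line 239 240.02 (np.float64(617.6), np.float64(45.0))
line 240 239.96 (np.float64(617.4), np.float64(43.1))
line 241 239.57 (np.float64(617.8), np.float64(41.1))
line 242 239.45 (np.float64(617.7), np.float64(39.1))
line 243 239.29 (np.float64(617.7), np.float64(37.2))
line 244 239.03 (np.float64(617.8), np.float64(35.2))
line 245 239.02 (np.float64(617.5), np.float64(33.4))
line 246 238.8 (np.float64(617.6), np.float64(31.4))
line 247 238.45 (np.float64(618.0), np.float64(29.4))
line 248 238.45 (np.float64(617.6), np.float64(27.5))
line 249 238.19 (np.float64(617.8), np.float64(25.5))
R
[[ 78  78  72  74 174 203 209 208 207 197 197 209 209 209]
 [ 80  79  72  75 156 189 197 196 195 136 137 209 209 209]
 [ 81  79  73  75  98 127 131 137 152 180 152 208 209 208]
 [ 80  78  73 119 105 202 211 219 238 253 217 205 209 210]
 [ 73  75  81 240 170 255 255 255 255 255 248 186 209
[... 1864 characters left out ...]
93 174 212 208 209 208 208 209 209]
 [ 65  64  63  65  66  83 180 211 209 208 209 209 208 209]
 [ 66  66  65  66  66  75 176 209 208 209 208 208 209 210]]
253 (np.float64(598.9), np.float64(78.7))
254 (np.float64(597.0), np.float64(79.0))
255 (np.float64(595.1), np.float64(79.3))
256 (np.float64(593.2), np.float64(79.6))
257 (np.float64(591.2), np.float64(79.8))
258 (np.float64(589.3), np.float64(80.1))
259 (np.float64(587.4), np.float64(80.4))
260 (np.float64(585.5), np.float64(80.7))
261 (np.float64(583.6), np.float64(80.9))
262 (np.float64(581.6), np.float64(81.2))
263 (np.float64(579.7), np.float64(81.5))
264 (np.float64(577.8), np.float64(81.8))
265 (np.float64(575.9), np.float64(82.1))
```

Top image: the black centre line sits at 588.4 mm and the pointer at 617.6 mm along the slide axis, so travel is 29.2 mm. The side view agrees at 29–30 mm. The slide is now at about 27.9 mm, so I'll pull 1.4 mm more.

Emit:
{"api": "drive_tool", "payload": {
  "moves": [5,1.4,0,0,0,0,0,5,0,0,0,0,0,0,5,0,0,0,0,0,0,5,0,0,0,0,0,0]
}}

```text
t: 14.05
tool_pos: [0.508, 0.1322, 0.2175]
orientation: [-0.273, 3.127, 0.002]
force: [5.8, 5.8, -5.4]
opening: 0.0196
gripper_force: 50.0
```

Run:
```python
from plan import *
from h import *
plan(.5373,.1376,.051,.177+np.pi/2)
c=robot.read_camera("side")
yaw=.177;ex=np.array([np.cos(yaw),np.sin(yaw),0]);ey=np.array([-ex[1],ex[0],0])
g=cv2.cvtColor(c["color"],cv2.COLOR_RGB2GRAY).astype(float)
for r in range(224,230):
    u0=int(274.5+(r-222)*.75);x=np.arange(u0-4,u0+6);I=np.clip(g[r,x]-75,0,None)
    if I.sum()>40:u=(x*I).sum()/I.sum();print(r,round(u,2),(1000*onz(c,u,r,.0275)@ex).round(1))
b=blob(c,(295,160,345,210),(50,85),100,255,40);print("cap",cen(b))
```

```text
t 14.05 pos [0.508  0.1322 0.2175] F [ 5.8  5.8 -5.4] open 0.019636179087975842 turn [ 0.05  0.16 -0.18] shift [-29.7   0.1  -0.5]
224 277.18 589.7
225 277.85 589.9
226 278.5 590.0
227 279.05 590.0
228 279.57 589.9
229 279.85 589.4
cap [315.91401274 182.03184713]
```

```bash
python3 -c "
from plant import robot
print(robot.close_job())"
```

```text
the job is handed in; nothing more can be done
None
```

The green-capped tube is seated upright in the dispenser socket and released. The slide is held at the orange mark: about 29.2 mm of travel, with the pointer level to within about 1 mm by my camera measurements. The job was handed in at about 14 s, and no verdict came back.

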